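Set the multimeter on the sloped instrument rest

ROBOT

A 6-joint arm with a two-finger parallel gripper is mounted at the origin on the work surface. World frame = base frame: x ahead of the robot, y to its left, z up, the work surface at z = 0. Lengths are in mm, angles in rad, forces in N, time in s.
With the tool pointing down it reaches from about 350 to 775 mm from the base axis. Payload 7.3 kg.
Tool frame: the origin (TCP) lies at the centre of the arm's flange, where the gripper is bolted on; the fingertips stand 178 mm ahead of it and the grasp point (between the pads) lies 159 mm ahead of it (robot.grip_depth is the distance from the TCP to the grasp point, in mm); x points along the fingers, y is the direction in which the jaws open and shut, and the axes are right-handed (so a half turn about x gives the same grasp; the last joint's range is limited). The gripper opens to 92 mm and grips with 3 to 60 N. Pads are 19 mm wide; open, the fingers measure 130 mm over their backs; the gripper's body (75 mm by 190 mm) begins 47 mm behind the grasp point.
Start: joints at [-1.413, 0.342, 1.524, -0, 1.275, -0.146], TCP at [157.073, -500.955, 404.741] pointing down, gripper open.
Joint ranges: [-2.53, 2.53], [-0.77, 2.02], [0.04, 2.7], [-1, 4.14], [0.28, 2.66], [-3.11, 3.11]. Speed limits (rad/s): [2.57, 2.57, 3.14, 3.14, 3.14, 3.14].

INTERFACE

Orientations are given as a unit quaternion [x, y, z, w].
In Python, from workcell import robot, vision gives the robot as it stands.
- The arm moves only by the shell command python3 -m crank 'ROWS'. ROWS is JSON, a list of rows, each an object of numbers: "tx", "ty", "tz": the shift along the tool's x, y, z in mm; "rx", "ry", "rz": the turn, a rotation vector about the tool's x, y, z in degrees; "fingers": the finger opening in mm, from 0 to 91.8. In form: [{"tx": .., "ty": .., "tz": .., "rx": .., "ry": .., "rz": .., "fingers": ..}, ...]. A call has 1 to 20 rows; each row shifts and turns the commanded pose from where the row before left it, along the tool's axes as they then stand; what a row does not reach is not made up. A row lasts 1/8 s, in which the tool goes at most 62.5 mm and 10.7 degrees, less where a joint would pass 70% of its speed; a pose out of reach is approached as far as the arm can. A call is refused whole if a number of a shift passes 62.5 or a number of a turn 10.7, either way. A call with a gripper value outside its range is refused whole. The fingers move at their own pace and stop on an object; the grip force is fixed at half the most. Time passes only in rows, so rows that do not move let the fingers close. It gives the time, the measured TCP pose, the force and the opening at its end, in the units of the state.
- robot.state(): the state, without advancing time (a new reading comes with each control period).
- vision.capture(name): name is "scene" or "top" or "wrist"; returns the picture (420x560x3 uint8, blue, green, red); there is no depth.
- vision.get_calibration(name): a dict with "vertical_fov" (degrees; the focal length in pixels is half the picture's height over the tangent of half this angle, whatever the lens; pixels are square), "cx", "cy" (the principal point, pixels), "cam_to_world" (4x4, takes a point from camera to world coordinates). Camera axes: x right, y up, looking along -z (the intrinsics and any distortion apply to the point x, -y, -z); pixel columns grow to the right and rows downward; lengths in mm; the calibration is good to about 2 mm. A picture is of the moment at which its call begins: read the wrist's pose just before it. get_calibration takes no time and is no camera call; for the wrist camera it gives the pose at the moment of the call.
- robot.hand_in(): hands the job in, once; it reports no verdict.
The state is a dict: "time": time; "q": joint angles; "joint_vel": joint speeds; "tau": joint torques, N m; "tool_pos": TCP position; "eef_rot": TCP orientation; "wrist_force": force on the tool from outside, world axes, zero at the start; "ft_torque": the same for the moment, N m; "gripper_width": opening from 0.0 (shut) to 1.0 (fully open).
Only numpy, scipy, OpenCV 4.12 (cv2) and the standard library are available. Lean on these libraries where they do the work, as an engineer would, in place of code of your own. Each camera call takes 0.05 s, during which the arm holds its last target. There are 200 camera calls.

TASK

Prop the multimeter up for reading: lay it face up and flat on the sloped board of the instrument rest, screen end uphill and pointing straight up the slope, its foot end against the wooden cleat so it cannot slide off, and wholly between the board's side edges. Set it down gently, do not drop it, and leave the plain case lying where it is.

Things in the scene. Friction and masses are not known exactly. Their poses are not given: they have to be found in the camera images.
- meter_center (a point): Centre (half-way up) of the pocket multimeter: a loose grey plastic slab 130 mm long (x), 58 wide (y), 34 thick (z), about 0.3 kg, lying face up on the bench. On its face a pale screen near the +x end (screen end), a round black dial in the middle, three sockets near the -x end (foot end). x points to the screen end, z out of the face.
- slope: Fixed sloping board of the rest, smooth grey-painted steel, rising 25 degrees away from the robot; a meter let go on it slides down to the cleat. Origin on its surface, mid-width, at the cleat's uphill face, 20 mm above the bench. x up the slope, y along the cleat, z out of the board. Surface x 0 to 170 mm, y -85 to 85. Cleat: pale wooden strip along the low edge, x -14 to 0, 14 mm high, full width.
- case_center (a point): Bystander, not to be moved: centre of a plain grey plastic case, loose, 105 x 58 x 32 mm, with four screws in its lid and no screen or dial, lying flat.
Not all that is in view belongs to the job. What is shaped like the part that bears meter_center but pink is not meant.

How it is judged (in metres and radians):
At the end, for the whole second after the job is handed in: The meter rests on the sloping board, face up and flat on it (8 degrees), screen end uphill, long axis along the slope (11 degrees), foot end at most 12 mm from the cleat, centre within 55 mm of the board's mid-line, so inside its side edges (x of meter_center in the frame of slope between 0.055 and 0.077 m and y of meter_center in the frame of slope between -0.055 and 0.055 m and z of meter_center in the frame of slope between 0.01 and 0.024 m and angle between the x axis of meter_center and the x axis of slope, either way round below 0.2 rad and angle between the z axis of meter_center and the z axis of slope, either way round below 0.15 rad and angle between meter_center's own x axis and vertical below 1.35 rad and angle between meter_center's own z axis and vertical below 0.7 rad and linear speed of meter below 0.02 m/s and angular speed of meter below 0.15 rad/s); the robot touches nothing.
It fails at once if the multimeter is dropped: out of the fingers it moves faster than 0.7 m/s, as after a fall of some 25 mm (contact force between meter and the fingers below 0.05 N and linear speed of meter above 0.7 m/s).
It fails at once if the plain case is moved by more than 30 mm (distance of case_center from where it was at the start of the episode above 0.03 m).
It also fails if it takes over 32 s, if anything falls off the work surface, if the arm or the gripper's body presses on something with over 40 N, if the wrist force passes 120 N, or if a joint passes its speed limit or range.

## Working session

There is one attempt and no reset: what is moved stays moved. The work goes in short steps, Python scripts to look and compute and a shell command to move; the robot and the scene stay as the last step left them, time stands still between calls to the robot, and variables do not carry over. Pictures are saved under pics/ and viewed, about 8 in all and at most 12, crops included, and the job is handed in when it is done.

```bash
ls; mkdir -p pics; python3 - <<'E'
from workcell import robot, vision
import cv2, numpy as np
print(robot.state())
for n in("top","scene"):
    c=vision.get_calibration(n); print(n,c)
    cv2.imwrite(f"pics/{n}0.png",vision.capture(n))
E
```

```text
pics
{'time': 0.0, 'q': array([-1.41298078e+00,  3.42698297e-01,  1.52500961e+00, -2.69022564e-05,
        1.27540049e+00, -1.46028053e-01]), 'joint_vel': array([ 0.00049766, -0.00090102, -0.00084678,  0.00092846,  0.00135102,
        0.00019837]), 'tau': array([-1.87609367e-03, -4.31251359e+01, -2.44214541e+01,  7.15456414e-02,
        5.61223039e-02, -1.36516101e-04]), 'tool_pos': array([ 157.05645399, -500.81236939,  404.06002332]), 'eef_rot': array([-0.69894949, -0.10755073,  0.698974  , -0.10647906]), 'wrist_force': array([ 0.18730143,  1.02984944, -0.50624587]), 'ft_torque': array([-0.00972174,  0.01880722,  0.07786224]), 'gripper_width': 0.9999718802898376}
top {'vertical_fov': 52.46584183250672, 'cx': 283.93333998167094, 'cy': 209.25853711900518, 'cam_to_world': array([[-2.64263029e-02,  9.97980115e-01, -5.77697265e-02,
         5.20432827e+02],
       [-9.99638432e-01, -2.60947584e-02,  6.48606212e-03,
         6.90873163e+00],
       [ 4.96547397e-03,  5.79202415e-02,  9.98308865e-01,
         9.34405667e+02],
       [ 0.00000000e+00,  0.00000000e+00,  0.00000000e+00,
         1.00000000e+00]])}
scene {'vertical_fov': 56.55131882442054, 'cx': 279.4852853225272, 'cy': 205.2332368928343, 'cam_to_world': array([[ 1.37485589e-01, -8.10817531e-01,  5.68922354e-01,
         1.16013464e+03],
       [ 9.90435363e-01,  1.05786512e-01, -8.85833203e-02,
        -1.10467737e+02],
       [ 1.16405976e-02,  5.75659748e-01,  8.17606477e-01,
         8.67047290e+02],
       [ 0.00000000e+00,  0.00000000e+00,  0.00000000e+00,
         1.00000000e+00]])}
```

View pics/top0.png

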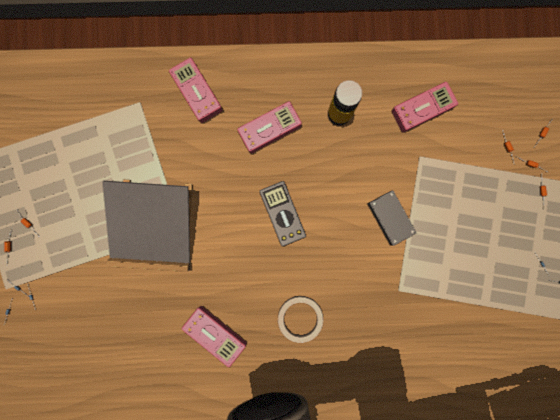

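View pics/scene0.png

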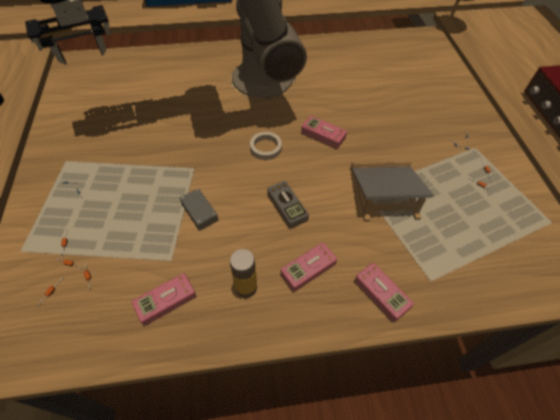

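Top view candidates: the grey meter with screen and dial at (283,213), the plain grey case at (392,217), and pink meters at (195,90), (270,127), (425,106) and (214,336). By the description I choose (283,213). The board is at (148,223). A close crop will check both.

```bash
python3 - <<'E'
import cv2, numpy as np
a=cv2.imread("pics/top0.png");s=cv2.imread("pics/scene0.png")
f=lambda im,x,y,w,h,k:cv2.resize(im[y:y+h,x:x+w],None,fx=k,fy=k,interpolation=cv2.INTER_CUBIC)
A=f(a,90,165,120,120,3.3);B=f(a,245,170,80,80,4.95)[:396,:396]
C=f(s,340,150,100,75,4);D=f(s,255,170,66,50,6)
o=np.zeros((600,800,3),np.uint8)
for im,x,y in((A,0,0),(B,400,0)): im=im[:300+0] if 0 else cv2.resize(im,(300,300)); o[0:300,x:x+300]=im
o[300:600,:400]=C; o[300:600,400:796]=D
cv2.imwrite("pics/crop.png",np.clip(o*1.4,0,255).astype(np.uint8))
E
```

```text
(no output)
```

View pics/crop.png

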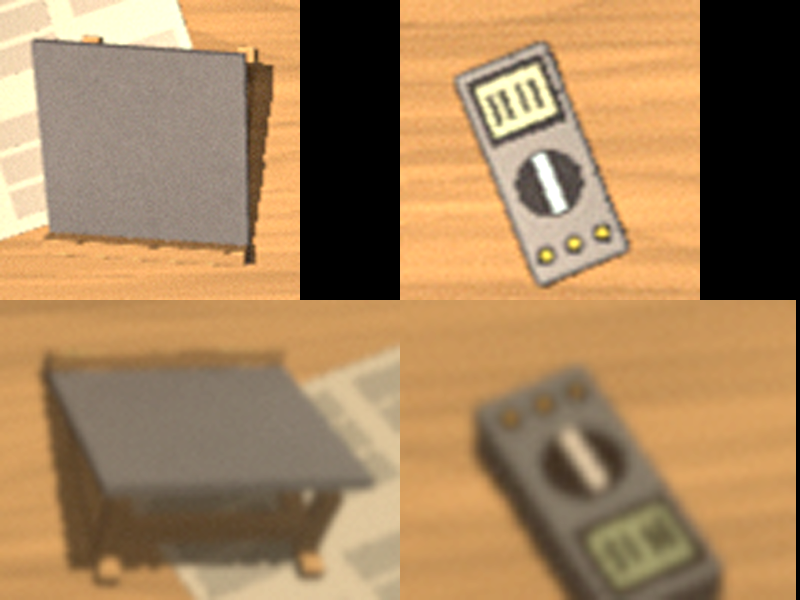

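The crop confirms the choice. The meter at (283,213) has its pale screen at the upper-left end and its sockets at the bottom. On the board, the low edge with the cleat is at the bottom of the image, row ~262, and the high edge is at row ~183.

```bash
cat > h.py <<'E'
import cv2, numpy as np
from scipy.spatial.transform import Rotation as R
def ray(c,uv,shape=(420,560)):
    f=shape[0]/2/np.tan(np.radians(c["vertical_fov"])/2); M=c["cam_to_world"]
    d=np.array([(uv[0]-c["cx"])/f,-(uv[1]-c["cy"])/f,-1.]); return M[:3,3],M[:3,:3]@d
def onz(c,uv,z):
    o,d=ray(c,uv); return o+d*(z-o[2])/d[2]
def grey(im,box,smax=60):
    hsv=cv2.cvtColor(im,cv2.COLOR_BGR2HSV); m=np.zeros(im.shape[:2],np.uint8)
    x,y,w,h=box; m[y:y+h,x:x+w]=(hsv[y:y+h,x:x+w,1]<smax)*255
    m=cv2.morphologyEx(m,cv2.MORPH_CLOSE,np.ones((9,9)))
    cs,_=cv2.findContours(m,cv2.RETR_EXTERNAL,cv2.CHAIN_APPROX_NONE)
    return max(cs,key=cv2.contourArea)
E
python3 - <<'E'
from workcell import vision
from h import *
c=vision.get_calibration("top"); im=cv2.imread("pics/top0.png")
g=grey(im,(250,172,66,80)); r=cv2.minAreaRect(g); P=cv2.boxPoints(r); print("meter px",r)
W=np.array([onz(c,p,34) for p in P]); print(W.round(1), W.mean(0))
print("sides",np.linalg.norm(W-np.roll(W,1,0),axis=1))
g=grey(im,(95,175,100,95)); hull=cv2.convexHull(g)
ap=cv2.approxPolyDP(hull,4,True)[:,0]; print("board px",ap.tolist())
for p in ap:
    z=20 if p[1]>220 else 91.8
    print(p,onz(c,p,z).round(1))
for n,b in(("top",(360,185,60,65)),):
    r=cv2.minAreaRect(grey(im,b)); print("case",r,onz(c,r[0],32))
from scipy.optimize import least_squares
hu=hull[:,0]
E
```

```text
meter px ((282.4822998046875, 213.23451232910156), (59.9502067565918, 26.37809181213379), 67.7509765625)
[[613.8  53.   34. ]
 [633.8   0.7  34. ]
 [514.9 -44.1  34. ]
 [495.2   8.   34. ]] [564.42034757   4.41005076  34.        ]
sides [126.82840285  56.01012322 127.03739648  55.60338848]
board px [[187, 187], [189, 269], [95, 256], [95, 205], [105, 178], [163, 175]]
[187 187] [618.4 192.5  91.8]
[189 269] [451.2 206.4  20. ]
[ 95 256] [484.1 406.1  20. ]
[ 95 205] [587.4 374.7  91.8]
[105 178] [640.6 354.8  91.8]
[163 175] [643.6 239.9  91.8]
case ((394.452880859375, 221.91506958007812), (58.56853103637695, 29.041446685791016), 60.945396423339844) [ 539.65767854 -232.49095067   32.        ]
```

```bash
python3 - <<'E'
from workcell import vision
from h import *
c=vision.get_calibration("top"); im=cv2.imread("pics/top0.png")
# board paint: dark grey
hsv=cv2.cvtColor(im,cv2.COLOR_BGR2HSV)
print(hsv[223,150],hsv[200,120],hsv[250,180],hsv[265,150],hsv[220,192])
m=((hsv[...,2]<110)&(hsv[...,1]<70)).astype(np.uint8)*255; m[:, :95]=0;m[:,200:]=0;m[:170]=0;m[275:]=0
m=cv2.morphologyEx(m,cv2.MORPH_OPEN,np.ones((5,5)))
g=max(cv2.findContours(m,0,1)[0],key=cv2.contourArea)
ap=cv2.approxPolyDP(cv2.convexHull(g),4,True)[:,0]; print(ap.tolist())
C=dict(TL=(103.2,181.4),TR=(188.4,187),BR=(188.8,263.8),BL=(110,259.8))
W={k:onz(c,v,91.8 if k[0]=="T" else 20) for k,v in C.items()}
for k in W: print(k,W[k].round(1))
T=(W["TL"]+W["TR"])/2;B=(W["BL"]+W["BR"])/2
print("up",T-B,"origin",B,np.degrees(np.arctan2(T[1]-B[1],T[0]-B[0])))
for a,b in(("TL","TR"),("BL","BR")):
    d=W[a]-W[b];print(np.linalg.norm(d),np.degrees(np.arctan2(-d[0],d[1])))
E
```

```text
[ 12  52 112] [ 15  41 111] [ 19  37 111] [ 15 140 178] [ 17 123  79]Traceback (most recent call last):
  File "<stdin>", line 9, in <module>
ValueError: max() iterable argument is empty
```

```bash
python3 - <<'E'
from workcell import vision
from h import *
c=vision.get_calibration("top"); im=cv2.imread("pics/top0.png")
hsv=cv2.cvtColor(im,cv2.COLOR_BGR2HSV)
m=((hsv[...,2]<140)&(hsv[...,1]<85)).astype(np.uint8)*255; m[:, :95]=0;m[:,200:]=0;m[:170]=0;m[275:]=0
m=cv2.morphologyEx(m,cv2.MORPH_OPEN,np.ones((5,5)))
g=max(cv2.findContours(m,0,1)[0],key=cv2.contourArea)
ap=cv2.approxPolyDP(cv2.convexHull(g),4,True)[:,0]; print(ap.tolist())
C=dict(TL=(103.2,181.4),TR=(188.4,187),BR=(188.8,263.8),BL=(110,259.8))
W={k:onz(c,v,91.8 if k[0]=="T" else 20) for k,v in C.items()}
for k in W: print(k,W[k].round(1))
T=(W["TL"]+W["TR"])/2;B=(W["BL"]+W["BR"])/2
print("up",T-B,"origin",B,np.degrees(np.arctan2(T[1]-B[1],T[0]-B[0])))
for a,b in(("TL","TR"),("BL","BR")):
    d=W[a]-W[b];print(np.linalg.norm(d),np.degrees(np.arctan2(-d[0],d[1])))
E
```

```text
[[103, 181], [186, 186], [189, 262], [110, 257]]
TL [633.9 358.4  91.8]
TR [618.4 189.8  91.8]
BR [462.3 206.7  20. ]
BL [475.2 374.2  20. ]
up [157.40373884 -16.38429881  71.8       ] origin [468.73747783 290.47737507  20.        ] -5.94256921745616
169.34872268736484 -5.2621532835743485
168.01477038764872 -4.424660118748836
```

```bash
cat >> h.py <<'E'
def meter_pose(x,y,z,yaw): # centre on bench
    return np.array([x,y,z]),R.from_euler("z",yaw,degrees=True)
def slope_pose(o=(469,290.5,20),yaw=-5.2):
    return np.array(o),R.from_euler("ZY",[yaw,-25],degrees=True)
def tool_target(p,F,h,cur):
    """tool over object frame F at p: tool x=-z of F, tool y=+-y of F; grasp point h above p along z"""
    best=None
    for s in(1,-1):
        X=-F.as_matrix()[:,2];Y=s*F.as_matrix()[:,1]
        T=R.from_matrix(np.c_[X,Y,np.cross(X,Y)])
        a=(cur.inv()*T).magnitude()
        if best is None or a<best[0]: best=(a,T)
    return p+F.as_matrix()[:,2]*(h+159),best[1]
def delta(st,P,T):
    q=R.from_quat(st["eef_rot"]);d=np.array(P)-st["tool_pos"]
    print("shift(tool axes now)",q.inv().apply(d).round(1),"after turn axes",T.inv().apply(d).round(1),"turn deg",np.degrees((q.inv()*T).as_rotvec()).round(1))
    print("axes world x,y,z:\n",q.as_matrix().T.round(3))
E
python3 - <<'E'
from workcell import robot
from h import *
s=robot.state();p,F=meter_pose(564.5,4.4,17,20.7)
delta(s,*tool_target(p,F,107,R.from_quat(s["eef_rot"])))
E
```

```text
shift(tool axes now) [ 121.7 -360.1 -539.9] after turn axes [ 121.1 -328.6 -559.7] turn deg [-3.3 -0.   0.1]
axes world x,y,z:
 [[-0.     0.001 -1.   ]
 [ 0.299 -0.954 -0.001]
 [-0.954 -0.299 -0.   ]]
```

```bash
python3 -m crank '[{"rx":-3.3,"ty":-25,"tz":-40},{"tx":5,"ty":-25,"tz":-40},{"tx":9,"ty":-24,"tz":-40},{"tx":9,"ty":-24,"tz":-40},{"tx":9,"ty":-23,"tz":-40},{"tx":9,"ty":-23,"tz":-40},{"tx":9,"ty":-23,"tz":-40},{"tx":9,"ty":-23,"tz":-40},{"tx":9,"ty":-23,"tz":-40},{"tx":9,"ty":-23,"tz":-40},{"tx":9,"ty":-23,"tz":-40},{"tx":9,"ty":-23,"tz":-40},{"tx":9,"ty":-23,"tz":-40},{"tx":9,"ty":-23,"tz":-39},{},{}]'
cat > chk.py <<'E'
from workcell import robot,vision
from h import *
import sys
s=robot.state();p,F=meter_pose(564.5,4.4,17,20.7)
delta(s,*tool_target(p,F,107,R.from_quat(s["eef_rot"])))
c=vision.get_calibration("wrist");cv2.imwrite("pics/w1.png",vision.capture("wrist"));print(c)
E
python3 chk.py
```

```text
shift(tool axes now) [ 121.7 -360.1 -539.9] after turn axes [ 121.1 -328.6 -559.7] turn deg [-3.3 -0.   0.1]
axes world x,y,z:
 [[-0.     0.001 -1.   ]
 [ 0.299 -0.954 -0.001]
 [-0.954 -0.299 -0.   ]]
{'vertical_fov': 69.86911430770647, 'cx': 274.2390120005019, 'cy': 203.02978056338543, 'cam_to_world': array([[ 2.98439181e-01,  9.25053207e-01,  2.34969400e-01,
         2.19003704e+02],
       [-9.54428652e-01,  2.89239132e-01,  7.35300806e-02,
        -4.80264548e+02],
       [ 5.68916947e-05, -2.46205785e-01,  9.69217575e-01,
         3.84952618e+02],
       [ 0.00000000e+00,  0.00000000e+00,  0.00000000e+00,
         1.00000000e+00]])}schema error: expected keys tx, ty, tz, rx, ry, rz, fingers
```

View pics/w1.png

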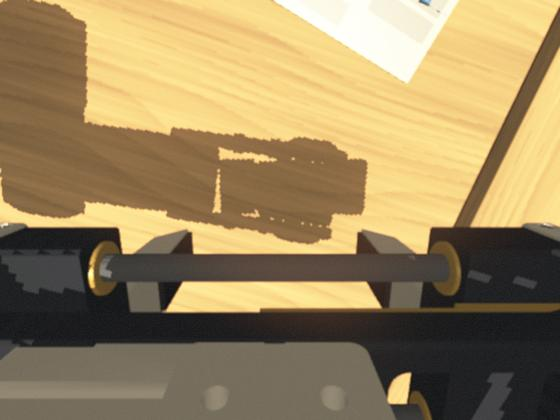

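The call was refused because every key is required. The arm hasn't moved, and this picture (4th) shows only bench and shadow from the start pose.

```bash
python3 -m crank '[{"tx":0,"ty":-25,"tz":-40,"rx":-3.3,"ry":0,"rz":0,"fingers":91.8},{"tx":5,"ty":-25,"tz":-40,"rx":0,"ry":0,"rz":0,"fingers":91.8},{"tx":9,"ty":-24,"tz":-40,"rx":0,"ry":0,"rz":0,"fingers":91.8},{"tx":9,"ty":-24,"tz":-40,"rx":0,"ry":0,"rz":0,"fingers":91.8},{"tx":9,"ty":-23,"tz":-40,"rx":0,"ry":0,"rz":0,"fingers":91.8},{"tx":9,"ty":-23,"tz":-40,"rx":0,"ry":0,"rz":0,"fingers":91.8},{"tx":9,"ty":-23,"tz":-40,"rx":0,"ry":0,"rz":0,"fingers":91.8},{"tx":9,"ty":-23,"tz":-40,"rx":0,"ry":0,"rz":0,"fingers":91.8},{"tx":9,"ty":-23,"tz":-40,"rx":0,"ry":0,"rz":0,"fingers":91.8},{"tx":9,"ty":-23,"tz":-40,"rx":0,"ry":0,"rz":0,"fingers":91.8},{"tx":9,"ty":-23,"tz":-40,"rx":0,"ry":0,"rz":0,"fingers":91.8},{"tx":9,"ty":-23,"tz":-40,"rx":0,"ry":0,"rz":0,"fingers":91.8},{"tx":9,"ty":-23,"tz":-40,"rx":0,"ry":0,"rz":0,"fingers":91.8},{"tx":9,"ty":-23,"tz":-39,"rx":0,"ry":0,"rz":0,"fingers":91.8},{"tx":0,"ty":0,"tz":0,"rx":0,"ry":0,"rz":0,"fingers":91.8}]'
python3 chk.py
```

```text
time: 2.02
tool_pos: [567.0, 4.1, 290.4]
eef_rot: [-0.695, -0.129, 0.696, -0.128]
wrist_force: [-0.6, -0.1, -1.1]
gripper_width: 0.996
shift(tool axes now) [ 7.4 -1.2  2.2] after turn axes [ 7.4 -1.2  2.2] turn deg [0.2 0.1 0.1]
axes world x,y,z:
 [[-0.001  0.    -1.   ]
 [ 0.357 -0.934 -0.001]
 [-0.934 -0.357  0.001]]
{'vertical_fov': 69.86911430770647, 'cx': 274.2390120005019, 'cy': 203.02978056338543, 'cam_to_world': array([[ 3.56213697e-01,  9.05382860e-01,  2.31070723e-01,
         6.27574491e+02],
       [-9.34404395e-01,  3.45023130e-01,  8.85859324e-02,
         2.84199673e+01],
       [ 4.79440726e-04, -2.47469022e-01,  9.68895688e-01,
         2.71179800e+02],
       [ 0.00000000e+00,  0.00000000e+00,  0.00000000e+00,
         1.00000000e+00]])}
```

View pics/w1.png

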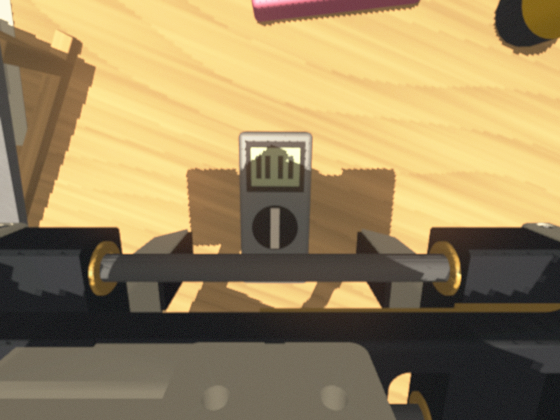

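The wrist view shows the meter upright at columns 239–311, centred on cx=274, with the screen up and the jaws straddling it. I check the screen end's position, then descend.

```bash
python3 - <<'E'
from workcell import vision
from h import *
c=vision.get_calibration("wrist")
e=onz(c,(275,133),34);u=np.array([np.cos(np.radians(20.7)),np.sin(np.radians(20.7)),0]);print(e,e-65*u)
E
python3 -m crank '[{"tx":15,"ty":-1,"tz":2,"rx":0,"ry":0,"rz":0,"fingers":91.8},{"tx":20,"ty":0,"tz":0,"rx":0,"ry":0,"rz":0,"fingers":91.8},{"tx":20,"ty":0,"tz":0,"rx":0,"ry":0,"rz":0,"fingers":91.8},{"tx":20,"ty":0,"tz":0,"rx":0,"ry":0,"rz":0,"fingers":91.8},{"tx":20,"ty":0,"tz":0,"rx":0,"ry":0,"rz":0,"fingers":91.8},{"tx":12,"ty":0,"tz":0,"rx":0,"ry":0,"rz":0,"fingers":91.8},{"tx":0,"ty":0,"tz":0,"rx":0,"ry":0,"rz":0,"fingers":91.8},{"tx":0,"ty":0,"tz":0,"rx":0,"ry":0,"rz":0,"fingers":91.8}]'
```

```text
[622.28895257  24.51761194  34.        ] [561.48509056   1.54174709  34.        ]
time: 3.08
tool_pos: [564.0, 1.7, 185.3]
eef_rot: [0.696, 0.127, -0.695, 0.127]
wrist_force: [0.6, 0.1, 0.1]
gripper_width: 1.002
```

```bash
python3 -m crank '[{"tx":3,"ty":0,"tz":0,"rx":0,"ry":0,"rz":0,"fingers":91.8},{"tx":0,"ty":0,"tz":0,"rx":0,"ry":0,"rz":0,"fingers":40},{"tx":0,"ty":0,"tz":0,"rx":0,"ry":0,"rz":0,"fingers":40},{"tx":0,"ty":0,"tz":0,"rx":0,"ry":0,"rz":0,"fingers":40},{"tx":0,"ty":0,"tz":0,"rx":0,"ry":0,"rz":0,"fingers":40},{"tx":0,"ty":0,"tz":0,"rx":0,"ry":0,"rz":0,"fingers":40},{"tx":0,"ty":0,"tz":0,"rx":0,"ry":0,"rz":0,"fingers":40}]'
python3 - <<'E'
from workcell import robot
print(robot.state()["gripper_width"]*92)
E
```

```text
time: 3.95
tool_pos: [563.9, 2.1, 181.7]
eef_rot: [-0.696, -0.127, 0.696, -0.127]
wrist_force: [0.0, 0.4, 1.1]
gripper_width: 0.629
57.826855780385465
```

Gripped: the opening is 58 mm, as expected. Next is the lift and the move over the board.

```bash
python3 -m crank '[{"tx":-20,"ty":0,"tz":0,"rx":0,"ry":0,"rz":0,"fingers":40},{"tx":-30,"ty":0,"tz":0,"rx":0,"ry":0,"rz":0,"fingers":40},{"tx":-30,"ty":0,"tz":0,"rx":0,"ry":0,"rz":0,"fingers":40},{"tx":-30,"ty":0,"tz":0,"rx":0,"ry":0,"rz":0,"fingers":40},{"tx":-30,"ty":0,"tz":0,"rx":0,"ry":0,"rz":0,"fingers":40},{"tx":-20,"ty":0,"tz":0,"rx":0,"ry":0,"rz":0,"fingers":40},{"tx":0,"ty":0,"tz":0,"rx":0,"ry":0,"rz":0,"fingers":40}]'
cat > sl.py <<'E'
from workcell import robot
from h import *
import sys
s=robot.state();o,F=slope_pose();x,h=map(float,sys.argv[1:3])
P,T=tool_target(o+F.apply([x,0,0]),F,h,R.from_quat(s["eef_rot"]))
delta(s,P,T);print(P,s["wrist_force"].round(1),s["gripper_width"]*92)
E
python3 sl.py 74 60
```

```text
time: 4.82
tool_pos: [564.1, 1.9, 342.7]
eef_rot: [0.696, 0.127, -0.695, 0.127]
wrist_force: [-0.2, -0.5, -2.7]
gripper_width: 0.63
shift(tool axes now) [  92.4 -314.8   10. ] after turn axes [  22.4 -278.8  171.9] turn deg [25.5 24.4  5.6]
axes world x,y,z:
 [[ 0.003 -0.001 -1.   ]
 [ 0.354 -0.935  0.002]
 [-0.935 -0.354 -0.002]]
[443.6182697  292.80991841 249.75515673] [-0.2 -0.5 -2.7] 57.927416317070254
```

```bash
python3 -m crank '[{"tx":0,"ty":-30,"tz":1,"rx":0,"ry":0,"rz":0,"fingers":40},{"tx":0,"ty":-45,"tz":1,"rx":0,"ry":0,"rz":0,"fingers":40},{"tx":0,"ty":-45,"tz":1,"rx":0,"ry":0,"rz":0,"fingers":40},{"tx":0,"ty":-45,"tz":2,"rx":0,"ry":0,"rz":0,"fingers":40},{"tx":0,"ty":-45,"tz":2,"rx":0,"ry":0,"rz":0,"fingers":40},{"tx":0,"ty":-45,"tz":1,"rx":0,"ry":0,"rz":0,"fingers":40},{"tx":0,"ty":-40,"tz":1,"rx":0,"ry":0,"rz":0,"fingers":40},{"tx":0,"ty":-20,"tz":1,"rx":0,"ry":0,"rz":0,"fingers":40},{"tx":0,"ty":0,"tz":0,"rx":5.1,"ry":4.9,"rz":1.1,"fingers":40},{"tx":0,"ty":0,"tz":0,"rx":5.1,"ry":4.9,"rz":1.1,"fingers":40},{"tx":0,"ty":0,"tz":0,"rx":5.1,"ry":4.9,"rz":1.1,"fingers":40},{"tx":0,"ty":0,"tz":0,"rx":5.1,"ry":4.9,"rz":1.1,"fingers":40},{"tx":0,"ty":0,"tz":0,"rx":5.1,"ry":4.9,"rz":1.2,"fingers":40},{"tx":0,"ty":0,"tz":0,"rx":0,"ry":0,"rz":0,"fingers":40}]'; python3 sl.py 74 60
```

```text
time: 6.58
tool_pos: [442.3, 293.1, 340.0]
eef_rot: [0.841, -0.038, -0.539, -0.023]
wrist_force: [-0.1, -0.2, -2.8]
gripper_width: 0.629
shift(tool axes now) [82.5 -0.  36.5] after turn axes [82.4  0.1 37. ] turn deg [ 0.1  0.3 -0.1]
axes world x,y,z:
 [[ 0.416 -0.039 -0.908]
 [-0.089 -0.996  0.002]
 [-0.905  0.08  -0.418]]
[443.6182697  292.80991841 249.75515673] [-0.1 -0.2 -2.8] 57.83865345547189
```

```bash
python3 -m crank '[{"tx":15,"ty":0,"tz":9,"rx":0,"ry":0,"rz":0,"fingers":40},{"tx":22,"ty":0,"tz":10,"rx":0,"ry":0,"rz":0,"fingers":40},{"tx":22,"ty":0,"tz":9,"rx":0,"ry":0,"rz":0,"fingers":40},{"tx":15,"ty":0,"tz":6,"rx":0,"ry":0,"rz":0,"fingers":40},{"tx":8,"ty":0,"tz":3,"rx":0,"ry":0,"rz":0,"fingers":40},{"tx":0,"ty":0,"tz":0,"rx":0,"ry":0,"rz":0,"fingers":40},{"tx":0,"ty":0,"tz":0,"rx":0,"ry":0,"rz":0,"fingers":40}]'; python3 sl.py 74 23
python3 - <<'E'
from workcell import vision
from h import *
w=vision.capture("wrist");c=vision.get_calibration("wrist");np.save("cw",c["cam_to_world"])
t=cv2.resize(vision.capture("top")[160:280,70:230],(400,300));s=cv2.resize(vision.capture("scene")[110:260,320:500],(360,300))
cv2.imwrite("pics/w2raw.png",w)
o=np.zeros((600,800,3),np.uint8);o[:420//1,:560]=w;o2=np.zeros((600,800,3),np.uint8)
o2[:300,:400]=cv2.resize(w,(400,300));o2[:300,400:]=t;o2[300:,:360]=s
cv2.imwrite("pics/p6.png",o2)
E
```

```text
time: 7.45
tool_pos: [444.4, 293.3, 252.4]
eef_rot: [0.842, -0.038, -0.537, -0.025]
wrist_force: [-0.8, -0.1, -2.3]
gripper_width: 0.63
shift(tool axes now) [39.1  0.6  1.8] after turn axes [39.1  0.5  1.8] turn deg [-0.   0.   0.1]
axes world x,y,z:
 [[ 0.42  -0.037 -0.907]
 [-0.091 -0.996 -0.001]
 [-0.903  0.083 -0.422]]
[459.19079024 291.39270802 216.22176861] [-0.8 -0.1 -2.3] 57.92189715842098
```

View pics/p6.png

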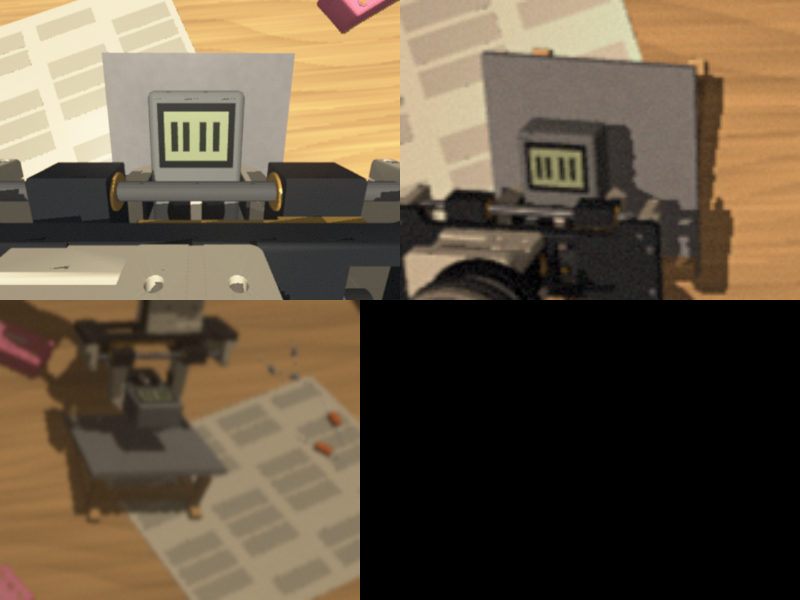

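Picture 6 shows the meter held level with the board and centred on it, the board's top edge horizontal in the wrist view at row ~74, columns 144–412. I compute that edge in slope coordinates as a check.

```bash
python3 - <<'E'
from workcell import vision
from h import *
c=vision.get_calibration("wrist");o,F=slope_pose()
for uv in((145,75),(411,75),(207,130),(340,130)):
    p,d=ray(c,uv);a=F.inv().apply(p-o);b=F.inv().apply(d)
    h=0 if uv[1]<100 else 37+17+11.3+3
    print((a+b*(h-a[2])/b[2]).round(1))
E
python3 -m crank '[{"tx":15,"ty":0,"tz":1,"rx":0,"ry":0,"rz":0,"fingers":40},{"tx":12,"ty":0,"tz":1,"rx":0,"ry":0,"rz":0,"fingers":40},{"tx":6,"ty":0,"tz":0,"rx":0,"ry":0,"rz":0,"fingers":40},{"tx":0,"ty":0,"tz":0,"rx":0,"ry":0,"rz":0,"fingers":40}]'; python3 sl.py 72 22.7
```

```text
[172.4  82.    0. ]
[172.3 -84.6   0. ]
[139.6  30.3  68.3]
[139.5 -27.3  68.3]
time: 8.1
tool_pos: [456.3, 291.9, 220.1]
eef_rot: [0.842, -0.039, -0.538, -0.024]
wrist_force: [0.1, -0.1, -2.9]
gripper_width: 0.63
shift(tool axes now) [5.1 0.2 0.9] after turn axes [5.1 0.2 1. ] turn deg [-0.   0.2 -0. ]
axes world x,y,z:
 [[ 0.418 -0.039 -0.908]
 [-0.091 -0.996  0.   ]
 [-0.904  0.083 -0.42 ]]
[457.51189835 291.54549915 215.10463975] [ 0.1 -0.1 -2.9] 57.928757281911764
```

```bash
python3 -m crank '[{"tx":2,"ty":0,"tz":1,"rx":0,"ry":0,"rz":0,"fingers":40},{"tx":1,"ty":0,"tz":0,"rx":0,"ry":0,"rz":0,"fingers":40},{"tx":0,"ty":0,"tz":0,"rx":0,"ry":0,"rz":0,"fingers":40}]'; python3 -m crank '[{"tx":1,"ty":0,"tz":0,"rx":0,"ry":0,"rz":0,"fingers":40},{"tx":0,"ty":0,"tz":0,"rx":0,"ry":0,"rz":0,"fingers":40}]';python3 -m crank '[{"tx":1,"ty":0,"tz":0,"rx":0,"ry":0,"rz":0,"fingers":40},{"tx":0,"ty":0,"tz":0,"rx":0,"ry":0,"rz":0,"fingers":40}]'; python3 sl.py 72 22.7
```

```text
time: 8.48
tool_pos: [456.5, 292.0, 218.0]
eef_rot: [0.842, -0.038, -0.537, -0.025]
wrist_force: [0.4, -0.4, -3.0]
gripper_width: 0.629
time: 8.72
tool_pos: [456.9, 291.9, 216.9]
eef_rot: [0.842, -0.038, -0.537, -0.025]
wrist_force: [0.2, -0.1, -3.0]
gripper_width: 0.63
time: 8.98
tool_pos: [457.4, 291.9, 215.9]
eef_rot: [0.842, -0.038, -0.537, -0.025]
wrist_force: [-0.2, -0.3, -3.7]
gripper_width: 0.633
shift(tool axes now) [0.8 0.3 0.2] after turn axes [0.8 0.3 0.2] turn deg [-0.   0.1  0. ]
axes world x,y,z:
 [[ 0.419 -0.038 -0.907]
 [-0.091 -0.996 -0.   ]
 [-0.903  0.083 -0.421]]
[457.51189835 291.54549915 215.10463975] [-0.2 -0.3 -3.7] 58.24362425108897
```

```bash
for i in 1 2 3; do python3 -m crank '[{"tx":1,"ty":0,"tz":0,"rx":0,"ry":0,"rz":0,"fingers":40},{"tx":0,"ty":0,"tz":0,"rx":0,"ry":0,"rz":0,"fingers":40}]' | grep -E "pos|force"; done
```

```text
tool_pos: [457.8, 291.9, 215.0]
wrist_force: [0.6, 0.7, -2.7]
tool_pos: [458.2, 291.8, 214.1]
wrist_force: [-0.5, 0.6, -2.7]
tool_pos: [458.4, 291.9, 213.6]
wrist_force: [-4.0, 0.2, 2.6]
```

That is contact with the board, about 6 N along its normal. Now I slide it down (+tz) until the cleat is felt.

```bash
python3 -m crank '[{"tx":0,"ty":0,"tz":2,"rx":0,"ry":0,"rz":0,"fingers":40},{"tx":0,"ty":0,"tz":0,"rx":0,"ry":0,"rz":0,"fingers":40}]' | grep -E "pos|force"; for i in 1 2 3; do python3 -m crank '[{"tx":0,"ty":0,"tz":1,"rx":0,"ry":0,"rz":0,"fingers":40},{"tx":0,"ty":0,"tz":0,"rx":0,"ry":0,"rz":0,"fingers":40}]' | grep -E "pos|force"; done
```

```text
tool_pos: [457.1, 292.2, 213.0]
wrist_force: [-1.3, 0.6, 4.6]
tool_pos: [456.3, 292.3, 212.6]
wrist_force: [-0.2, 0.3, 5.4]
tool_pos: [455.4, 292.4, 212.2]
wrist_force: [-0.4, -0.4, 5.3]
tool_pos: [454.7, 292.5, 211.9]
wrist_force: [0.1, 0.3, 4.8]
```

```bash
for i in 1 2 3; do python3 -m crank '[{"tx":0,"ty":0,"tz":1,"rx":0,"ry":0,"rz":0,"fingers":40},{"tx":0,"ty":0,"tz":0,"rx":0,"ry":0,"rz":0,"fingers":40}]' | grep -E "pos|force"; done; python3 sl.py 65 22.7
```

```text
tool_pos: [454.4, 292.4, 211.8]
wrist_force: [3.7, -2.6, 5.5]
tool_pos: [454.1, 292.4, 211.7]
wrist_force: [7.3, -3.7, 5.4]
tool_pos: [453.9, 292.3, 211.7]
wrist_force: [11.0, -4.5, 6.3]
shift(tool axes now) [-1.5  0.5  2.2] after turn axes [-1.5  0.5  2.2] turn deg [-0.1 -0.2  0.1]
axes world x,y,z:
 [[ 0.425 -0.036 -0.905]
 [-0.091 -0.996 -0.003]
 [-0.901  0.084 -0.426]]
[451.19385385 292.12048624 212.14631192] [11.  -4.5  6.3] 57.82454349293553
```

The cleat is felt at ~11 N uphill. I ease off, open the fingers, and back out along the board normal.

```bash
python3 -m crank '[{"tx":0,"ty":0,"tz":-2,"rx":0,"ry":0,"rz":0,"fingers":40},{"tx":0,"ty":0,"tz":0,"rx":0,"ry":0,"rz":0,"fingers":40},{"tx":0,"ty":0,"tz":0,"rx":0,"ry":0,"rz":0,"fingers":62},{"tx":0,"ty":0,"tz":0,"rx":0,"ry":0,"rz":0,"fingers":70},{"tx":0,"ty":0,"tz":0,"rx":0,"ry":0,"rz":0,"fingers":80},{"tx":0,"ty":0,"tz":0,"rx":0,"ry":0,"rz":0,"fingers":88},{"tx":0,"ty":0,"tz":0,"rx":0,"ry":0,"rz":0,"fingers":88},{"tx":0,"ty":0,"tz":0,"rx":0,"ry":0,"rz":0,"fingers":88}]'
python3 -m crank '[{"tx":-10,"ty":0,"tz":0,"rx":0,"ry":0,"rz":0,"fingers":88},{"tx":-20,"ty":0,"tz":0,"rx":0,"ry":0,"rz":0,"fingers":88},{"tx":-30,"ty":0,"tz":0,"rx":0,"ry":0,"rz":0,"fingers":88},{"tx":-30,"ty":0,"tz":0,"rx":0,"ry":0,"rz":0,"fingers":88},{"tx":-20,"ty":0,"tz":20,"rx":0,"ry":0,"rz":0,"fingers":88},{"tx":0,"ty":0,"tz":20,"rx":0,"ry":0,"rz":0,"fingers":88},{"tx":0,"ty":0,"tz":0,"rx":0,"ry":0,"rz":0,"fingers":88}]'
python3 - <<'E'
from workcell import vision
from h import *
c=vision.get_calibration("wrist");np.save("cw",c["cam_to_world"]);w=vision.capture("wrist");t=vision.capture("top");s=vision.capture("scene")
for n,i in(("w3",w),("t3",t),("s3",s)):cv2.imwrite(f"pics/{n}.png",i)
o=np.zeros((600,800,3),np.uint8)
o[:300,:400]=cv2.resize(w,(400,300));o[:300,400:]=cv2.resize(t[160:280,70:230],(400,300));o[300:,:360]=cv2.resize(s[110:260,320:500],(360,300));o[300:,400:]=cv2.resize(t,(400,300))
cv2.imwrite("pics/p7.png",o)
E
```

```text
time: 12.48
tool_pos: [453.2, 292.3, 210.7]
eef_rot: [0.842, -0.038, -0.537, -0.025]
wrist_force: [-0.6, 0.4, 0.1]
gripper_width: 0.96
time: 13.35
tool_pos: [369.8, 299.8, 293.9]
eef_rot: [0.842, -0.038, -0.538, -0.024]
wrist_force: [0.0, 0.9, 0.1]
gripper_width: 0.959
```

View pics/p7.png

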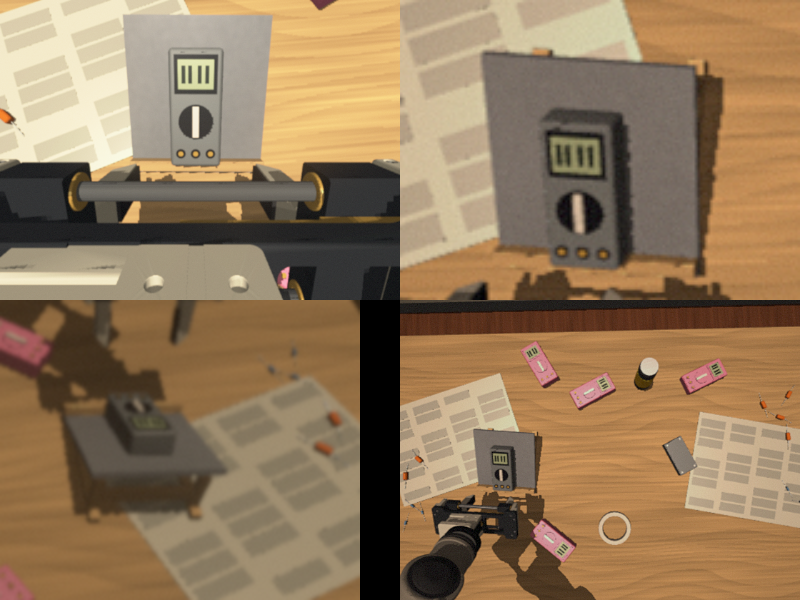

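Picture 7 shows the meter lying on the board with its screen uphill, straight and centred, and its foot at the cleat. The case at top-view (392,217) is unmoved. A numeric check before handing in:

```bash
python3 - <<'E'
from workcell import vision, robot
from h import *
c=vision.get_calibration("wrist");o,F=slope_pose()
def sl(uv,h):
    p,d=ray(c,uv);a=F.inv().apply(p-o);b=F.inv().apply(d);return (a+b*(h-a[2])/b[2]).round(1)
k=1.4
for uv in((169,49),(222,49),(169.5,164),(221,164)): print("face",sl(np.array(uv)*k,34))
for uv in((124,15),(271.5,15),(132,159),(262,159)): print("board",sl(np.array(uv)*k,0))
t=vision.capture("top");im0=cv2.imread("pics/top0.png");cv2.imwrite("pics/t4.png",t)
print("case",[cv2.minAreaRect(grey(i,(360,185,42,65)))[0] for i in(im0,t)])
print("meter still:",cv2.absdiff(t,cv2.imread("pics/t3.png"))[180:275,100:200].mean())
s=robot.state();print(s["time"],s["wrist_force"])
E
```

```text
face [133.4  28.6  34. ]
face [133.4 -25.6  34. ]
face [ 9.4 31.9 34. ]
face [  9.3 -28.1  34. ]
board [174.9  82.1   0. ]
board [174.8 -84.3   0. ]
board [ 4.5 85.7  0. ]
board [  4.3 -86.4   0. ]
case [(391.52593994140625, 217.91073608398438), (391.46173095703125, 217.929931640625)]
meter still: 3.1064912280701753
13.55 [-0.25325024  0.77136774  0.32246684]
```

The foot edge measured slightly wide (60 mm against 58), so I take one close look to rule out the foot riding on the cleat.

```bash
python3 - <<'E'
import cv2,numpy as np
w=cv2.imread("pics/w3.png")[10:240,160:390];s=cv2.imread("pics/s3.png")[150:225,345:440]
cv2.imwrite("pics/p8.png",np.clip(np.hstack([cv2.resize(w,(400,400),interpolation=2),cv2.resize(s,(400,400*75//95+85)[:2],interpolation=2)[:400]])*1.3,0,255).astype(np.uint8))
E
```

```text
(no output)
```

View pics/p8.png

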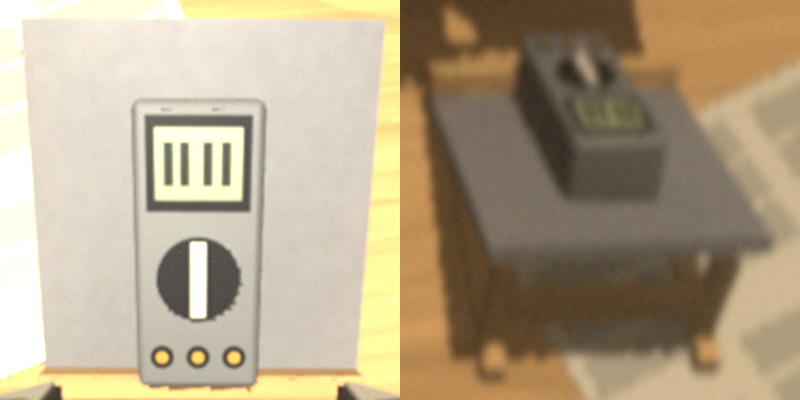

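Picture 8 shows the meter flat. In the wrist view its taper (136→122 px) matches what the board's taper (366→318 px) predicts, and in the scene view its lower edge lies parallel on the board. Handing in.

```bash
python3 -c "
from workcell import robot
print(robot.hand_in())"
```

```text
the job is handed in; nothing more can be done
None
```

I picked the grey multimeter up across its width and laid it on the sloped board. I lowered it until it touched the board (about 6 N) and slid it down until the cleat was felt (about 11 N). Then I eased off 2 mm, released it and backed the arm clear. The job was handed in at about 13.6 s, and no verdict is reported.

**Last checks:**
- **Position:** the meter lies face up with its screen uphill. It is straight and centred on the board to within about 2 mm, with its centre roughly 67 mm up the slope from the cleat (the limits are 55 to 77 mm).
- **Case and arm:** the plain case moved by less than 0.1 px in the top view, and the wrist force is near zero with the gripper clear of the meter.

**What disagreed:**
- **Board edges:** in the final wrist view the board's edges came out about 4.5 mm higher up the slope than in my first estimate. I corrected the meter's position by that amount.
- **Foot width:** the meter's foot edge measured 60 mm instead of 58 mm, which could have meant it was sitting on the cleat. A close crop showed it lying flat.

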